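# Divert grey end caps to the green bin

### The job

The grey end caps in the blue scoop belong in the green bin. Swing the red knob of the diverter hopper all the way over, away from the green bin, so that the yellow flap shuts off the other exit; then pour the three caps from the blue scoop into the hopper so that they slide down into the green bin. Stand the blue scoop upright on the bench again, let go of it, and leave the orange scoop where it is.

Things in the scene. Friction and masses are not known exactly. Their poses are not given: they have to be found in the camera images.
- flap (a joint): Hinge of the yellow diverter flap and its lever, rad. 0 = upright; positive = flap and knob lean to the hopper's +y (left seen from the robot) and shut the +y exit, so caps leave on the -y side; negative the reverse. Stops at -0.70 and +0.70, starts near the middle; stiff (about 2 N at the knob), it stays where it is left.
- flap_knob (a point): Centre of the red ball knob, 28 mm across, atop a lever of 11 mm rod in front of the hopper (95 mm to its -x side, 35 mm clear of its front wall). It turns with the flap about a level hinge along the hopper's x axis, 105 mm above the bench, 150 mm below the knob: knob 255 mm high when upright, at a stop 97 mm to the side and 220 mm high. Push it sideways or pinch it.
- hopper_mouth (a point): Centre of the open top of the blue diverter hopper, fixed to the bench. Opening 112 x 112 mm, its edge 190 mm above the bench; flared lips on the +y, -y and +x sides rise to 210 mm, 25 mm further out. Axes are the hopper's: z up, x away from the robot (turned by up to 0.25 rad), y left. The flap is inside; ramps below lead to exits on the +y and -y sides, a bin under each.
- green_bin_in (a point): Centre of the inner floor of the green bin, fixed under one exit of the hopper (+y or -y side, it differs from start to start; a like white bin is under the other). Bin 150 x 150 mm, 45 mm high, walls 4 mm, axes parallel to the hopper's.
- blue_scoop_grip (a point): Grip point on the upright handle of the blue scoop, 85 mm above its underside. Handle 14 mm thick (y), 28 mm deep (x), its top 124 mm up. The open pan (97 x 76 mm, walls 42 mm high) points to the scoop's -x: pouring edge 111 mm to -x of this point, 63 mm below it. The floor drops 10 degrees to the back: caps stay in while level, slide out when tipped mouth down over 25 degrees. About 0.2 kg.
- cap1_center (a point): Centre of a grey moulded end cap, a smooth disc 26 mm across and 18 mm high, 15 g, lying in the blue scoop at the start.
- cap2_center (a point): Centre of a grey moulded end cap, a smooth disc 26 mm across and 18 mm high, 15 g, lying in the blue scoop at the start.
- cap3_center (a point): Centre of a grey moulded end cap, a smooth disc 26 mm across and 18 mm high, 15 g, lying in the blue scoop at the start.
- orange_scoop_grip (a point): The same point on a like scoop of orange plastic holding white caps: a bystander.
Not all that is in view belongs to the job. There is more than one size of the part that bears blue_scoop_grip; the job needs the smallest.

How it is judged:
By the outcome, as a careful person would: the job done as asked, in the order asked, and still so for the second after the job is handed in, with the robot touching nothing.
It also fails if it takes over 58 s, if anything falls off the work surface, if the arm or the gripper's body presses on something with over 40 N, if the wrist force passes 120 N, or if a joint passes its speed limit or range.

### The arm

A 6-joint arm with a two-finger parallel gripper is mounted at the origin on the work surface. World frame = base frame: x ahead of the robot, y to its left, z up, the work surface at z = 0. Lengths are in m, angles in degrees, forces in N, time in s.
With the tool pointing down it reaches from about 0.35 to 0.725 m from the base axis. Payload 4.3 kg.
Tool frame: the origin (TCP) lies at the very end of the fingers, on their centre line; the grasp point (between the pads) lies 19 mm behind it; z points along the fingers, y is the line along which they close (so a half turn about z gives the same grasp; the last joint's range is limited). The gripper opens to 85 mm and grips with 20 to 120 N. Pads are 22 mm wide; open, the fingers measure 114 mm over their backs; the gripper's body (76 mm by 85 mm) begins 54 mm behind the grasp point. The pads swing forward as they close: fully open they stand 13 mm farther back than shut.
Start: joints at [58.826, 21.618, 4.641, 73.018, 0, 83.68], TCP at [0.242, 0.522, 0.231] pointing down, gripper open.
Joint ranges: [-156.06, 156.06], [-48.1, 94.91], [-58.44, 69.94], [-101.28, 121.22], [-78.64, 73.56], [-180, 180]. Speed limits (degrees/s): [147.25, 147.25, 180, 180, 180, 180].

### API

Orientations are given as a 3x3 rotation matrix whose columns are the frame's x, y, z axes.
In Python, from bench import readout, cams, workorder gives the robot as it stands. The module is installed in compiled form; this text tells all that it offers.
- The arm moves only by the tool apply_moves, never from a script. Its argument "series" is a list that holds one entry, the list of rows, each a list of 5 numbers: the closure, from 0 (fully open) to 1 (shut), then the shift along the tool's x, y, z scaled (see below), then the turn about the tool's z scaled (see below). In form: [[[fingers, tx, ty, tz, turn], ...]]. A call has 1 to 5 rows; each row shifts and turns the commanded pose from where the row before left it, along the tool's axes as they then stand; what a row does not reach is not made up. The controller multiplies each number of a shift by 0.4 m and each number of a turn by 180 degrees. A row lasts 1/10 s, in which the tool goes at most 50 mm and 8.59 degrees, less where a joint would pass 70% of its speed; a pose out of reach is approached as far as the arm can. A call with a number of a shift or a turn outside -1 to 1 is refused whole. A call with a gripper value outside its range is refused whole. The fingers move at their own pace and stop on an object; "force" is the grip in N (left out, the last holds). Time passes only in rows, so rows that do not move let the fingers close. It gives the time, the measured TCP pose, the force, the opening and the grip force at its end, in the units of the state.
- readout.sense(): the state, without advancing time (a new reading comes with each control period).
- cams.grab_frame(name): name is "scene" or "top" or "wrist"; returns a dict with "color" (420x560x3 uint8, red, green, blue), "depth" (420x560 float32, m along the optical axis (not along the pixel's ray), 0 where there is no reading), "fx", "fy", "cx", "cy" (pixels), "world_to_cam" (4x4, takes a point from world to camera coordinates). Camera axes: x right, y up, looking along -z (the intrinsics and any distortion apply to the point x, -y, -z); pixel columns grow to the right and rows downward; lengths in m; the calibration is good to about 2 mm. A picture is of the moment at which its call begins.
- workorder.finish_job(): hands the job in; it is judged then, once.
The state is a dict: "time_s": time; "joint_positions": joint angles; "dq": joint speeds; "tau": joint torques, N m; "ee_pos": TCP position; "eef_rot": TCP orientation; "wrist_force": force on the tool from outside, world axes, zero at the start; "moment": the same for the moment, N m; "width": finger opening in m; "grasp_force": force on a finger pad.
Only numpy, scipy, OpenCV 4.12 (cv2) and the standard library are available. Lean on these libraries where they do the work, as an engineer would, in place of code of your own. Each camera call takes 0.05 s, during which the arm holds its last target. There are 200 camera calls.

## Working session

There is one attempt and no reset: what is moved stays moved. The work goes in short steps, Python scripts to look and compute and a tool call to move; the robot and the scene stay as the last step left them, time stands still between calls to the robot, and variables do not carry over. Pictures are saved under pics/ and viewed, at most 10 in all, crops included, and the job is handed in when it is done.

Besides the shell and the picture viewer there is one more tool, called after "Call:" as a command line: name --argument value ..., lists and objects as JSON in quotes. apply_moves: Moves the arm, as the interface text tells. Its arguments: {"type":"object","properties":{"series":{"type":"array"},"force":{"type":"number"}},"required":["series"]}

```bash
mkdir -p pics; cat > h.py <<'E'
import numpy as np, cv2
from bench import readout, cams, workorder
def grab(n,save=None):
    f=cams.grab_frame(n)
    if save: cv2.imwrite('pics/'+save,f['color'][:,:,::-1])
    return f
def cloud(f):
    d=f['depth'];v,u=np.mgrid[0:420,0:560]
    P=np.stack([(u-f['cx'])/f['fx']*d,-(v-f['cy'])/f['fy']*d,-d],-1)
    T=np.linalg.inv(f['world_to_cam'])
    return P@T[:3,:3].T+T[:3,3]
E
python3 - <<'E'
from h import *
a=grab('scene');b=grab('top')
im=np.hstack([a['color'],b['color']])
cv2.imwrite('pics/a.png',a['color'][:,:,::-1]);cv2.imwrite('pics/b.png',b['color'][:,:,::-1])
np.savez('ab.npz',ac=a['color'],ap=cloud(a),bc=b['color'],bp=cloud(b))
s=readout.sense();print(s)
E
```

```text
{'time_s': 0.1, 'joint_positions': array([5.88258558e+01, 2.16582344e+01, 4.57154049e+00, 7.30168674e+01,
       2.19800016e-03, 8.36798865e+01]), 'dq': array([ 0.0697648 , -0.12929807,  0.22166007,  0.06687948,  0.08071288,
       -0.0253777 ]), 'tau': array([ 7.91002167e-04, -4.64694107e+01,  2.70582694e+01,  1.20494005e-02,
       -1.54256745e-04, -5.60697899e-06]), 'ee_pos': array([0.2413687 , 0.52126185, 0.23045551]), 'eef_rot': array([[-9.07381396e-01,  4.20307107e-01, -9.68451617e-04],
       [ 4.20308155e-01,  9.07380143e-01, -1.52662354e-03],
       [ 2.37103043e-04, -1.79227791e-03, -9.99998366e-01]]), 'wrist_force': array([ 0.7933714 ,  0.01632989, -0.00928403]), 'moment': array([-0.02868805, -0.03124013, -0.00325577]), 'grasp_force': 0.0, 'width': 0.08488021672328698}
```

View pics/a.png

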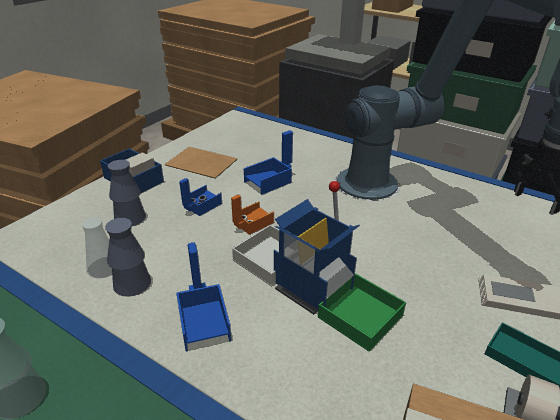

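View pics/b.png

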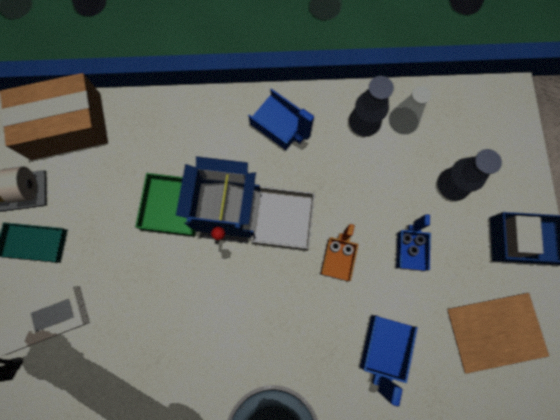

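The scene shows the small blue scoop with its caps at top-view (413,248) and handle (425,222). The hopper is near (220,195) with the red knob at (218,233). The green bin is on the left (+y) at (165,205), so the knob has to go to -y.

```bash
python3 - <<'E'
from h import *
z=np.load('ab.npz')
for n in 'ab':
    c=z[n+'c'];P=z[n+'p'];hsv=cv2.cvtColor(c,cv2.COLOR_RGB2HSV);H,S,V=cv2.split(hsv)
    m=lambda lo,hi,s=120,v=50:(H>=lo)&(H<=hi)&(S>s)&(V>v)&np.isfinite(P).all(-1)
    def rep(t,k):
        if k.sum()>3:
            q=P[k]; print(n,t,k.sum(),np.percentile(q,2,axis=0).round(3),np.median(q,0).round(3),np.percentile(q,98,axis=0).round(3))
    r=(H<4)|(H>175); rep('red',r&(S>180)&(V>80)&(P[...,2]>.1))
    g=m(50,70,150);rep('green',g&(P[...,0]>.3));
    rep('yellow',m(20,32,120)&(P[...,2]>.05))
    rep('orange',m(5,15,180)&(P[...,2]>.02)&(P[...,2]<.14))
    b=m(105,125,120,30)
    if n=='b':
        hw=b&(P[...,2]>.178)&(P[...,2]<.22)&(P[...,0]<.75); hw[:,:150]=0;hw[:,270:]=0;rep('hop',hw)
        print(cv2.minAreaRect(P[hw][:,:2].astype(np.float32)))
        gg=g&(P[...,2]>.03); gg[:,:120]=0; print('grect',cv2.minAreaRect(P[gg][:,:2].astype(np.float32)))
        s=b.copy();s[:]=0;s[205:275,390:437]=b[205:275,390:437]
        rep('scoop',s)
        print('pan',cv2.minAreaRect(P[s&(P[...,2]>.015)&(P[...,2]<.07)][:,:2].astype(np.float32)))
        rep('htop',s&(P[...,2]>.11)); k=s&(P[...,2]>.11)
        print(cv2.minAreaRect(P[k][:,:2].astype(np.float32)))
        k=s&(P[...,2]>.012)&(P[...,2]<.06); rep('panwall',k)
        im=c[195:285,380:450]
        cv2.imwrite('pics/crop.png',np.hstack([cv2.resize(im,None,fx=5,fy=5,interpolation=2)[:,:,::-1],cv2.resize(c[150:250,170:260],None,fx=4.5,fy=4.5,interpolation=2)[:,:,::-1]]) if False else cv2.resize(im,None,fx=6,fy=6,interpolation=2)[:,:,::-1])
    else:
        s=b.copy();s[:]=0;s[170:220,175:228]=b[170:220,175:228]
        rep('scoop',s); k=s&(P[...,2]>.09);rep('handle',k)
E
```

```text
a red 67 [0.455 0.083 0.252] [0.467 0.095 0.259] [0.474 0.105 0.267]
a green 1665 [0.505 0.175 0.001] [0.573 0.254 0.005] [0.666 0.331 0.046]
a yellow 521 [0.504 0.081 0.117] [0.54  0.096 0.16 ] [0.596 0.108 0.186]
a orange 528 [ 0.374 -0.226  0.02 ] [ 0.471 -0.199  0.037] [ 0.495 -0.142  0.122]
a scoop 793 [ 0.39  -0.42   0.003] [ 0.472 -0.383  0.031] [ 0.511 -0.339  0.123]
a handle 101 [ 0.488 -0.397  0.09 ] [ 0.503 -0.386  0.11 ] [1.344 0.511 0.856]
b red 101 [0.45  0.084 0.259] [0.46  0.093 0.264] [0.47  0.104 0.269]
b green 1378 [0.504 0.214 0.001] [0.588 0.283 0.005] [0.658 0.329 0.047]
b yellow 78 [0.511 0.083 0.106] [0.57  0.094 0.183] [0.613 0.107 0.188]
b orange 202 [ 0.371 -0.226  0.02 ] [ 0.406 -0.194  0.028] [ 0.483 -0.144  0.124]
b hop 1796 [0.492 0.024 0.182] [0.581 0.11  0.199] [0.639 0.183 0.21 ]
((0.5647922158241272, 0.10284792631864548), (0.160957470536232, 0.14632073044776917), 80.68458557128906)
grect ((0.44560515880584717, 0.17309679090976715), (0.4524296522140503, 0.13244064152240753), 41.54500961303711)
b scoop 1073 [ 0.387 -0.418  0.007] [ 0.435 -0.383  0.021] [ 0.502 -0.337  0.125]
pan ((0.4441995322704315, -0.37967655062675476), (0.07624015212059021, 0.11353796720504761), 82.18721771240234)
b htop 76 [ 0.32  -0.394  0.115] [ 0.495 -0.385  0.124] [ 0.508 -0.026  1.074]
((0.4059784710407257, -0.2141040414571762), (0.021778061985969543, 0.41199418902397156), 27.592315673828125)
b panwall 857 [ 0.389 -0.419  0.012] [ 0.424 -0.381  0.022] [ 0.492 -0.338  0.045]
```

View pics/crop.png

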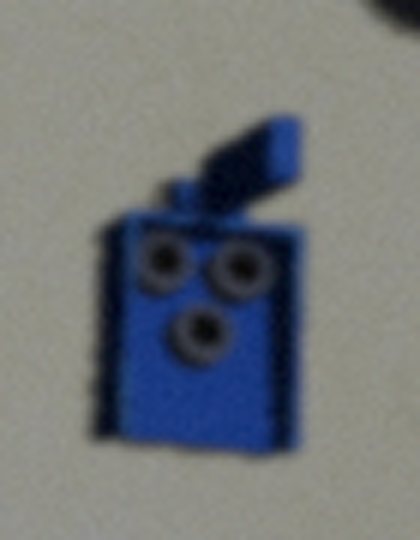

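The crop shows three grey caps at the handle end of the scoop pan, with the pan pointing back toward the robot. The tool can't tilt by command, so I'll pour by letting the scoop pivot in a light grip. The knob comes first.

Call:
apply_moves --series '[[[1,0,0,0,-0.0455],[1,0,0,0,-0.0455],[1,-0.069,-0.084,0,0],[1,-0.069,-0.084,0,0],[1,-0.069,-0.084,0,0]]]' --force 40

```text
time_s: 0.6
ee_pos: [0.3089, 0.4085, 0.2307]
eef_rot: [[-0.989, 0.146, -0.0], [0.146, 0.989, -0.001], [0.0, -0.001, -1.0]]
wrist_force: [0.7, -0.1, 0.4]
width: 0.0122
grasp_force: 0.0
```

Call:
apply_moves --series '[[[1,-0.069,-0.084,0,0],[1,-0.069,-0.084,0,0],[1,-0.069,-0.084,0,0],[1,-0.069,-0.084,0,0],[1,-0.069,-0.084,0,0]]]'

```text
time_s: 1.1
ee_pos: [0.4207, 0.2216, 0.231]
eef_rot: [[-0.989, 0.147, -0.001], [0.147, 0.989, -0.0], [0.001, -0.0, -1.0]]
wrist_force: [1.0, -0.5, 0.4]
width: -0.0002
grasp_force: 0.0
```

Call:
apply_moves --series '[[[1,-0.069,-0.084,0,0],[1,-0.069,-0.084,0,0],[1,0,0,0.02,0],[1,0,0,0.02,0],[1,0,0,0,0]]]'

```text
time_s: 1.6
ee_pos: [0.4634, 0.1492, 0.2136]
eef_rot: [[-0.989, 0.147, -0.004], [0.147, 0.989, -0.0], [0.004, -0.001, -1.0]]
wrist_force: [-0.5, 1.0, 0.3]
width: 0.0001
grasp_force: 0.0
```

Call:
apply_moves --series '[[[1,0,-0.042,0.005,0],[1,0,-0.042,0.006,0],[1,0,-0.042,0.01,0],[1,0,-0.042,0.012,0],[1,0,-0.035,0.012,0]]]'

```text
time_s: 2.1
ee_pos: [0.4526, 0.0698, 0.1974]
eef_rot: [[-0.99, 0.144, 0.0], [0.144, 0.99, 0.001], [-0.0, 0.001, -1.0]]
wrist_force: [0.9, 2.5, -0.3]
width: -0.0002
grasp_force: 1.0
```

Call:
apply_moves --series '[[[1,0,-0.012,0,0],[1,0,-0.01,0,0],[1,0,0,0,0]]]'

```text
time_s: 2.4
ee_pos: [0.4516, 0.0604, 0.1975]
eef_rot: [[-0.989, 0.146, -0.0], [0.146, 0.989, 0.0], [0.0, 0.0, -1.0]]
wrist_force: [0.1, 1.4, 0.9]
width: -0.0005
grasp_force: 0.4
```

```bash
cat >k.py <<'E'
from h import *
for n in ('scene','top'):
    f=grab(n,n+'_k%d.png'%(readout.sense()['time_s']*10));c=f['color'];P=cloud(f);H,S,V=cv2.split(cv2.cvtColor(c,cv2.COLOR_RGB2HSV))
    k=((H<4)|(H>175))&(S>180)&(V>80)&(P[...,2]>.1)
    print(n,k.sum(),np.median(P[k],0).round(3) if k.any() else '')
s=readout.sense();print(s['wrist_force'].round(1),s['ee_pos'].round(4))
E
python3 k.py
```

```text
scene 50 [0.458 0.031 0.23 ]
top 0 
[-0.9  1.8  0.4] [0.4518 0.0603 0.1975]
```

Call:
apply_moves --series '[[[1,0,-0.012,0.002,0],[1,0,-0.012,0.002,0],[1,0,-0.012,0.002,0],[1,0,-0.012,0.002,0],[1,0,0,0,0]]]'

```text
time_s: 3.0
ee_pos: [0.4511, 0.0523, 0.1961]
eef_rot: [[-0.99, 0.142, 0.006], [0.142, 0.989, 0.03], [-0.002, 0.031, -1.0]]
wrist_force: [2.0, 38.9, 8.1]
width: -0.0002
grasp_force: 17.2
```

Call:
apply_moves --series '[[[1,0,-0.008,0,0],[1,0,-0.008,0,0],[1,0,0,0,0]]]'

```text
time_s: 3.3
ee_pos: [0.451, 0.0517, 0.1962]
eef_rot: [[-0.99, 0.138, 0.008], [0.138, 0.989, 0.044], [-0.002, 0.044, -0.999]]
wrist_force: [5.2, 54.2, 6.5]
width: 0.0
grasp_force: 23.3
```

Call:
apply_moves --series '[[[1,0,0.04,0,0],[1,0,0.045,0,0],[1,0,0,-0.125,0],[1,0,0,-0.125,0],[1,0,0,0,0]]]'

```text
time_s: 3.8
ee_pos: [0.4565, 0.0676, 0.3006]
eef_rot: [[-0.989, 0.147, 0.011], [0.147, 0.989, -0.001], [-0.011, 0.0, -1.0]]
wrist_force: [-0.7, 0.2, -0.1]
width: 0.0004
grasp_force: 0.0
```

Call:
apply_moves --series '[[[0,-0.027,-0.115,0,0],[0,-0.027,-0.115,0,0],[0,-0.027,-0.115,0,0],[0,-0.027,-0.115,0,0],[0,-0.027,-0.115,0,0]]]'

```text
time_s: 4.3
ee_pos: [0.4723, -0.17, 0.294]
eef_rot: [[-0.989, 0.148, -0.0], [0.148, 0.989, -0.001], [-0.0, -0.001, -1.0]]
wrist_force: [1.2, 0.7, -1.3]
width: 0.0725
grasp_force: 0.0
```

Call:
apply_moves --series '[[[0,-0.027,-0.115,0,0],[0,-0.027,-0.115,0,0],[0,-0.027,-0.115,0,0],[0,-0.027,-0.115,0,0],[0,0,0,0,0]]]'

```text
time_s: 4.8
ee_pos: [0.4872, -0.3619, 0.2916]
eef_rot: [[-0.988, 0.154, -0.002], [0.154, 0.988, -0.002], [0.002, -0.002, -1.0]]
wrist_force: [0.7, 0.4, 0.5]
width: 0.0855
grasp_force: 0.0
```

```bash
python3 k.py; python3 - <<'E'
from h import *
f=grab('wrist','w1.png');P=cloud(f);c=f['color'];H,S,V=cv2.split(cv2.cvtColor(c,cv2.COLOR_RGB2HSV))
b=(H>100)&(H<128)&(S>100)&(P[...,2]>.115)&(P[...,2]<.135)&(abs(P[...,0]-.496)<.05)&(abs(P[...,1]+.386)<.05)
print(b.sum(), cv2.minAreaRect(P[b][:,:2].astype(np.float32)) if b.sum()>5 else '', np.median(P[b],0))
g=P[(H>100)&(H<128)&(S>100)&(P[...,2]>.015)&(P[...,2]<.06)&(abs(P[...,0]-.45)<.08)&(abs(P[...,1]+.38)<.06)]
print(len(g),cv2.minAreaRect(g[:,:2].astype(np.float32)))
E
```

```text
scene 52 [0.456 0.025 0.227]
top 89 [0.449 0.025 0.231]
[-0.2  0.1  0.4] [ 0.4876 -0.3572  0.2929]
316 ((0.49508967995643616, -0.39195847511291504), (0.013156021945178509, 0.02685409225523472), 79.41341400146484) [ 0.49376185 -0.39171579  0.12400949]
2824 ((0.441741406917572, -0.3850715756416321), (0.07508351653814316, 0.1122075617313385), 81.52425384521484)
```

View pics/w1.png

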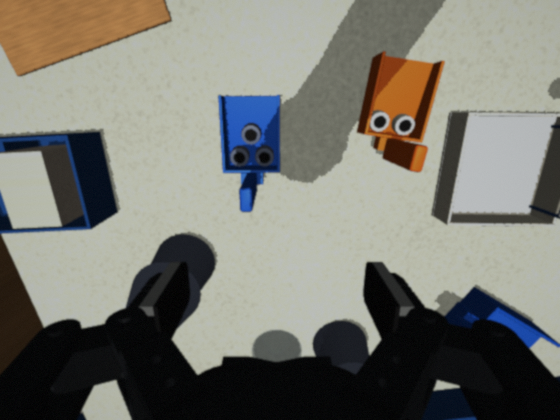

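The knob is at its stop: measured at about (0.45, 0.024, 0.22), where I expected it. The wrist view shows the scoop handle at (247,190). Next I'll lower onto the handle.

Call:
apply_moves --series '[[[0,-0.031,-0.074,0,0],[0,0,0,0.11,0],[0,0,0,0.11,0],[0,0,0,0.11,0],[0,0,0,0.11,0]]]'

```text
time_s: 5.45
ee_pos: [0.4964, -0.3853, 0.1174]
eef_rot: [[-0.989, 0.145, 0.001], [0.145, 0.989, -0.001], [-0.001, -0.001, -1.0]]
wrist_force: [-0.3, -0.5, -1.0]
width: 0.0852
grasp_force: 0.0
```

Call:
apply_moves --series '[[[0,0,0,0.1,0],[0,0,0,0.028,0],[0,0,0,0,0],[0,0,0,0,0]]]'

```text
time_s: 5.85
ee_pos: [0.4974, -0.3872, 0.0692]
eef_rot: [[-0.989, 0.147, 0.002], [0.147, 0.989, -0.002], [-0.002, -0.002, -1.0]]
wrist_force: [-0.3, 0.1, 0.6]
width: 0.0856
grasp_force: 0.0
```

Call:
apply_moves --series '[[[1,0,0,0,0],[1,0,0,0,0],[1,0,0,0,0],[1,0,0,0,0],[1,0,0,0,0]]]' --force 100

```text
time_s: 6.35
ee_pos: [0.4966, -0.3875, 0.0674]
eef_rot: [[-0.989, 0.148, 0.001], [0.148, 0.989, -0.001], [-0.001, -0.001, -1.0]]
wrist_force: [0.9, 3.5, -1.3]
width: 0.013
grasp_force: 84.6
```

Call:
apply_moves --series '[[[1,0,0,0,0],[1,0,0,0,0],[1,0,0,-0.03,0],[1,0,0,-0.06,0],[1,0,0,0,0]]]'

```text
time_s: 6.85
ee_pos: [0.4977, -0.3881, 0.1062]
eef_rot: [[-0.989, 0.147, 0.004], [0.147, 0.989, -0.003], [-0.004, -0.003, -1.0]]
wrist_force: [-1.1, -0.7, -2.0]
width: 0.0128
grasp_force: 97.5
```

```bash
python3 - <<'E'
from h import *
f=grab('wrist','w2.png');g=grab('scene','s2.png')
cv2.imwrite('pics/ws.png',np.hstack([f['color'][:300,100:500],cv2.resize(g['color'][140:240,150:283],(400,300))])[:,:,::-1])
E
```

```text
(no output)
```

View pics/ws.png

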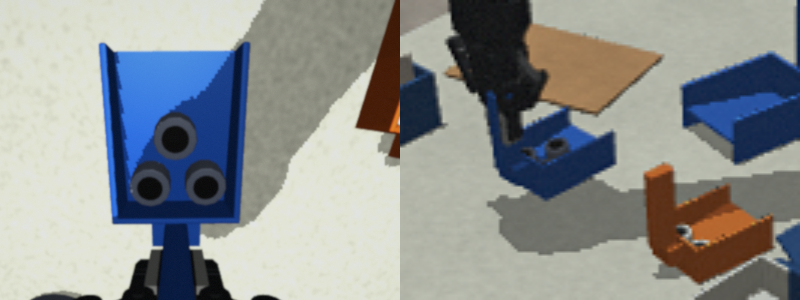

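The scoop is lifted level, with all three caps at the back of the pan. Next I'll raise it and turn it 90 degrees.

Call:
apply_moves --series '[[[1,0,0,-0.04,0],[1,0,0,-0.08,0],[1,0,0,-0.08,0],[1,0,0,-0.08,0],[1,0,0,-0.08,0]]]'

```text
time_s: 7.45
ee_pos: [0.4955, -0.3862, 0.2465]
eef_rot: [[-0.989, 0.147, -0.002], [0.147, 0.989, 0.002], [0.002, 0.002, -1.0]]
wrist_force: [0.0, -0.6, -2.7]
width: 0.0128
grasp_force: 97.3
```

Call:
apply_moves --series '[[[1,0,0,-0.08,0],[1,0,0,-0.08,0],[1,0,0,-0.08,0.018],[1,0,0,-0.04,0.036],[1,0,0,0,0.036]]]'

```text
time_s: 7.95
ee_pos: [0.4968, -0.3874, 0.3606]
eef_rot: [[-0.907, 0.422, 0.002], [0.422, 0.907, -0.002], [-0.003, -0.001, -1.0]]
wrist_force: [-0.7, -0.6, -1.6]
width: 0.0127
grasp_force: 97.6
```

Call:
apply_moves --series '[[[1,0,0,0,0.036],[1,0,0,0,0.036],[1,0,0,0,0.036],[1,0,0,0,0.036],[1,0,0,0,0.036]]]'

```text
time_s: 8.45
ee_pos: [0.4959, -0.3866, 0.3571]
eef_rot: [[-0.54, 0.842, -0.002], [0.842, 0.54, 0.002], [0.003, -0.001, -1.0]]
wrist_force: [0.4, 0.5, -2.3]
width: 0.0128
grasp_force: 97.5
```

Call:
apply_moves --series '[[[1,0,0,0,0.036],[1,0,0,0,0.036],[1,0,0,0,0.036],[1,0,0,0,0.036],[1,0,0,0,0.036]]]'

```text
time_s: 8.95
ee_pos: [0.4959, -0.3866, 0.3571]
eef_rot: [[-0.005, 1.0, -0.002], [1.0, 0.005, 0.002], [0.002, -0.002, -1.0]]
wrist_force: [-0.4, 0.5, -1.3]
width: 0.013
grasp_force: 97.5
```

Call:
apply_moves --series '[[[1,0,0,0,0.036],[1,0,0,0,0.018],[1,0,0,0,0]]]'

```text
time_s: 9.25
ee_pos: [0.4959, -0.3867, 0.3573]
eef_rot: [[0.16, 0.987, -0.002], [0.987, -0.16, 0.002], [0.002, -0.002, -1.0]]
wrist_force: [-0.7, -0.1, -3.0]
width: 0.0128
grasp_force: 97.5
```

Call:
apply_moves --series '[[[1,0.04,-0.004,0,0],[1,0.08,-0.004,0,0],[1,0.1,-0.004,0,0],[1,0.1,-0.004,0,0],[1,0.1,-0.004,0,0]]]'

```text
time_s: 9.75
ee_pos: [0.5148, -0.2182, 0.3579]
eef_rot: [[0.159, 0.987, -0.001], [0.987, -0.159, 0.001], [0.001, -0.001, -1.0]]
wrist_force: [0.2, 0.4, -1.6]
width: 0.0127
grasp_force: 97.4
```

Call:
apply_moves --series '[[[1,0.1,-0.004,0,0],[1,0.1,-0.004,0,0],[1,0.1,-0.004,0,0],[1,0.1,-0.004,0,0],[1,0.1,-0.004,0,0]]]'

```text
time_s: 10.25
ee_pos: [0.5388, -0.0194, 0.3581]
eef_rot: [[0.158, 0.987, -0.001], [0.987, -0.158, 0.0], [-0.0, -0.001, -1.0]]
wrist_force: [1.0, 0.1, -1.8]
width: 0.0132
grasp_force: 97.4
```

Call:
apply_moves --series '[[[1,0.08,-0.004,0,0],[1,0.04,-0.004,0,0],[1,0.02,0,0,0],[1,0,0,0,0],[1,0,0,0,0]]]'

```text
time_s: 10.75
ee_pos: [0.545, 0.0336, 0.3587]
eef_rot: [[0.161, 0.987, -0.0], [0.987, -0.161, -0.001], [-0.001, -0.0, -1.0]]
wrist_force: [0.1, 0.5, -2.3]
width: 0.0125
grasp_force: 97.5
```

```bash
python3 - <<'E'
from h import *
f=grab('wrist');g=grab('scene');t=grab('top')
r=lambda x:cv2.resize(x,(400,300))
cv2.imwrite('pics/p1.png',np.vstack([np.hstack([r(f['color']),r(g['color'][130:340,210:490])]),np.hstack([r(t['color'][130:280,130:330]),r(t['color'])])])[:,:,::-1])
P=cloud(f);v,u=np.mgrid[0:420,0:560];H,S,V=cv2.split(cv2.cvtColor(f['color'],cv2.COLOR_RGB2HSV))
b=(H>100)&(H<128)&(S>90)&(P[...,2]<.213)&(P[...,2]>.185)&(abs(P[...,0]-.55)<.13)&(abs(P[...,1]-.1)<.13)
print(b.sum(),cv2.minAreaRect(P[b][:,:2].astype(np.float32)))
print(readout.sense()['ee_pos'])
E
```

```text
6108 ((0.5976524949073792, 0.13143308460712433), (0.0941944420337677, 0.19500534236431122), 36.83427047729492)
[0.54498262 0.03350043 0.35887065]
```

View pics/p1.png

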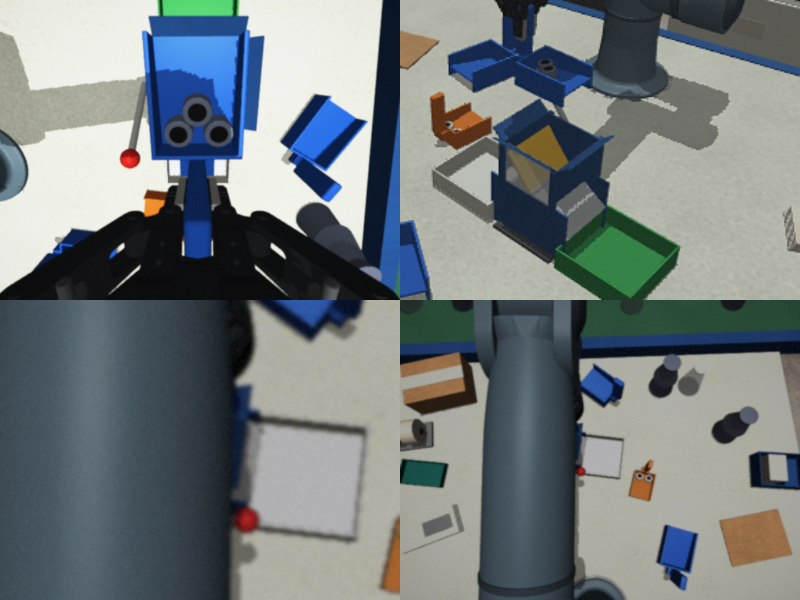

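The wrist view shows the pan centred over the hopper with the caps still in. Next I'll lower it and relax the grip to 20 N so the scoop can swing mouth-down.

Call:
apply_moves --series '[[[1,0,0,0.06,0],[1,0,0,0.06,0],[1,0,0,0.045,0],[1,0,0,0,0]]]'

```text
time_s: 11.3
ee_pos: [0.5432, 0.0339, 0.2902]
eef_rot: [[0.161, 0.987, -0.005], [0.987, -0.161, 0.0], [-0.001, -0.005, -1.0]]
wrist_force: [-0.0, 0.6, -1.2]
width: 0.0128
grasp_force: 97.6
```

Call:
apply_moves --series '[[[1,0,0,0,0],[1,0,0,0,0],[1,0,0,0,0],[1,0,0,0,0]]]' --force 20

```text
time_s: 11.7
ee_pos: [0.5456, 0.0347, 0.2939]
eef_rot: [[0.16, 0.987, 0.002], [0.987, -0.16, -0.0], [0.0, 0.002, -1.0]]
wrist_force: [-0.1, -0.6, -2.9]
width: 0.0131
grasp_force: 97.6
```

```bash
cat > tilt.py <<'E'
from h import *
import sys
f=grab('wrist');g=grab('scene')
r=lambda x:cv2.resize(x,(400,300))
cv2.imwrite('pics/%s.png'%sys.argv[1],np.hstack([r(f['color']),r(g['color'][130:340,210:490])])[:,:,::-1])
s=readout.sense();print(s['ee_pos'].round(4),s['wrist_force'].round(1))
# pan floor/walls tilt: rim points of pan seen by wrist in pivot frame (a=along tool x, b=height above tcp)
P=cloud(f);R=s['eef_rot'];q=(P-s['ee_pos'])@R
H,S,V=cv2.split(cv2.cvtColor(f['color'],cv2.COLOR_RGB2HSV))
k=(H>100)&(H<128)&(S>90)&(abs(q[...,1])<.028)&(q[...,0]>.03)&(q[...,0]<.09)&(q[...,2]<.1)&(q[...,2]>-.02)
a,b=q[k][:,0],q[k][:,2]
if k.sum()>50: print(k.sum(),'floor slope deg (level=-10)',np.degrees(np.arctan(np.polyfit(a,b,1)[0])).round(1))
E
python3 tilt.py t1
```

```text
[0.5453 0.0347 0.2935] [-1.3  0.4 -2.5]
5821 floor slope deg (level=-10) -8.0
```

Call:
apply_moves --series '[[[0.9,0,0,0,0],[0.9,0,0,0,0],[0.9,0,0,0,0]]]' --force 20

```text
time_s: 12.1
ee_pos: [0.5449, 0.0348, 0.2929]
eef_rot: [[0.16, 0.987, -0.0], [0.987, -0.16, 0.0], [0.0, -0.0, -1.0]]
wrist_force: [0.2, 0.5, -2.5]
width: 0.0128
grasp_force: 97.5
```

```bash
python3 tilt.py t2
```

```text
[0.5449 0.0348 0.2928] [-0.1 -0.2 -2.2]
5819 floor slope deg (level=-10) -7.9
```

Call:
apply_moves --series '[[[0.845,0,0,0,0],[0.845,0,0,0,0]]]' --force 20

```text
time_s: 12.4
ee_pos: [0.5449, 0.0348, 0.2929]
eef_rot: [[0.16, 0.987, -0.0], [0.987, -0.16, 0.0], [0.0, -0.0, -1.0]]
wrist_force: [0.7, -0.8, -2.1]
width: 0.0135
grasp_force: 49.6
```

Call:
apply_moves --series '[[[0.841,0,0,0,0],[0.841,0,0,0,0]]]'

```text
time_s: 12.6
ee_pos: [0.5449, 0.0348, 0.2929]
eef_rot: [[0.16, 0.987, -0.0], [0.987, -0.16, 0.0], [0.0, -0.0, -1.0]]
wrist_force: [-0.8, -0.8, -2.2]
width: 0.0138
grasp_force: 27.4
```

```bash
python3 tilt.py t3
```

```text
[0.545  0.0348 0.2929] [ 0.7  0.1 -2.1]
5854 floor slope deg (level=-10) -7.8
```

Call:
apply_moves --series '[[[0.839,0,0,0,0],[0.8385,0,0,0,0],[0.8385,0,0,0,0]]]'

```text
time_s: 13.0
ee_pos: [0.545, 0.0347, 0.2929]
eef_rot: [[0.16, 0.987, 0.0], [0.987, -0.16, 0.0], [0.0, 0.0, -1.0]]
wrist_force: [1.0, 0.1, -1.1]
width: 0.0138
grasp_force: 13.3
```

```bash
python3 tilt.py t4
```

```text
[0.545  0.0347 0.2929] [ 0.6  0.4 -3.1]
5878 floor slope deg (level=-10) -7.8
```

Call:
apply_moves --series '[[[0.838,0,0,0,0],[0.8377,0,0,0,0],[0.8377,0,0,0,0]]]'

```text
time_s: 13.4
ee_pos: [0.545, 0.0348, 0.2929]
eef_rot: [[0.16, 0.987, 0.0], [0.987, -0.16, 0.0], [0.0, 0.0, -1.0]]
wrist_force: [-0.2, -0.6, -2.3]
width: 0.0139
grasp_force: 8.9
```

```bash
python3 tilt.py t5
```

```text
[0.5449 0.0348 0.2929] [ 0.3  0.7 -3. ]
5876 floor slope deg (level=-10) -7.9
```

Call:
apply_moves --series '[[[0.837,0,0,0,0],[0.837,0,0,0,0]]]'

```text
time_s: 13.7
ee_pos: [0.5449, 0.0348, 0.2929]
eef_rot: [[0.16, 0.987, 0.0], [0.987, -0.16, 0.0], [0.0, -0.0, -1.0]]
wrist_force: [0.2, 0.2, -3.8]
width: 0.014
grasp_force: 4.9
```

```bash
python3 tilt.py t6
```

```text
[0.545  0.0348 0.2929] [ 0.   0.6 -1.1]
6339 floor slope deg (level=-10) -3.3
```

It is starting to pivot; the floor slope went from -7.9 to -3.3 degrees. I'll hold there.

Call:
apply_moves --series '[[[0.837,0,0,0,0],[0.837,0,0,0,0],[0.837,0,0,0,0]]]'

```text
time_s: 14.1
ee_pos: [0.545, 0.0348, 0.2929]
eef_rot: [[0.16, 0.987, 0.0], [0.987, -0.16, 0.0], [0.0, 0.0, -1.0]]
wrist_force: [0.6, 0.1, -2.9]
width: 0.0141
grasp_force: 4.9
```

```bash
python3 tilt.py t7
```

```text
[0.5449 0.0348 0.2929] [-0.4 -0.3 -1.7]
6710 floor slope deg (level=-10) 0.0
```

View pics/t7.png

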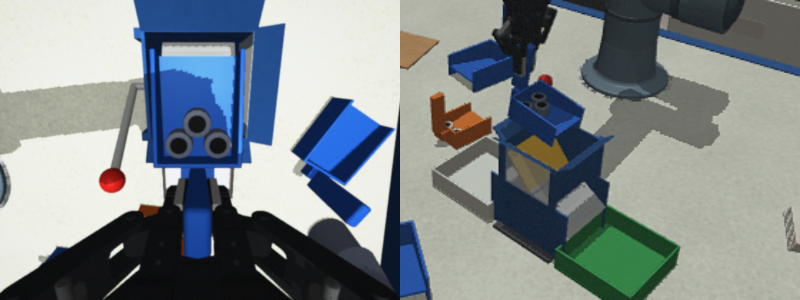

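The scoop is tipping slowly with its mouth over the hopper. I'll keep holding.

Call:
apply_moves --series '[[[0.8367,0,0,0,0],[0.8367,0,0,0,0],[0.8367,0,0,0,0],[0.8367,0,0,0,0],[0.8367,0,0,0,0]]]'

```text
time_s: 14.7
ee_pos: [0.5449, 0.0348, 0.2929]
eef_rot: [[0.16, 0.987, 0.0], [0.987, -0.16, 0.0], [0.0, -0.0, -1.0]]
wrist_force: [-1.1, 0.4, -2.3]
width: 0.0139
grasp_force: 3.3
```

```bash
python3 tilt.py t8
```

```text
[0.545  0.0348 0.2929] [ 0.8  0.8 -2.6]
5219 floor slope deg (level=-10) 10.6
```

Call:
apply_moves --series '[[[0.8367,0,0,0,0],[0.8367,0,0,0,0],[0.8367,0,0,0,0],[0.8367,0,0,0,0],[0.8367,0,0,0,0]]]'

```text
time_s: 15.3
ee_pos: [0.545, 0.0348, 0.2929]
eef_rot: [[0.16, 0.987, -0.0], [0.987, -0.16, 0.0], [0.0, -0.0, -1.0]]
wrist_force: [0.1, 0.7, -2.0]
width: 0.014
grasp_force: 3.3
```

```bash
python3 tilt.py t9
```

```text
[0.545  0.0348 0.2929] [-0.4 -0.4 -2.3]
5217 floor slope deg (level=-10) 10.7
```

View pics/t9.png

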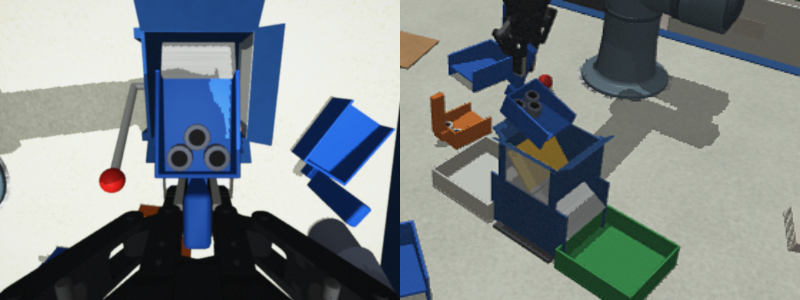

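It stopped at about 19 degrees of tilt with the caps still in the pan. I'll shift 25 mm inward and lower, so the -y lip pushes up behind the pivot and tips it further.

Call:
apply_moves --series '[[[0.838,0,0,0,0],[0.838,0.015,0,0,0],[0.838,0.025,0,0.01,0],[0.838,0.02,0,0.02,0],[0.838,0,0,0.02,0]]]'

```text
time_s: 15.9
ee_pos: [0.5489, 0.0599, 0.272]
eef_rot: [[0.158, 0.987, -0.0], [0.987, -0.158, 0.001], [0.001, -0.0, -1.0]]
wrist_force: [-0.8, -0.5, -1.2]
width: 0.0139
grasp_force: 5.0
```

Call:
apply_moves --series '[[[0.838,0,0,0.015,0],[0.838,0,0,0.0125,0],[0.838,0,0,0.0125,0],[0.838,0,0,0,0]]]'

```text
time_s: 16.3
ee_pos: [0.5488, 0.0599, 0.2589]
eef_rot: [[0.159, 0.987, 0.003], [0.987, -0.159, 0.004], [0.004, 0.002, -1.0]]
wrist_force: [-4.3, 5.2, 8.8]
width: 0.014
grasp_force: 9.7
```

```bash
python3 tilt.py t10
```

```text
[0.5488 0.0599 0.2589] [-3.9  4.4  8.7]
4985 floor slope deg (level=-10) 13.3
```

View pics/t10.png

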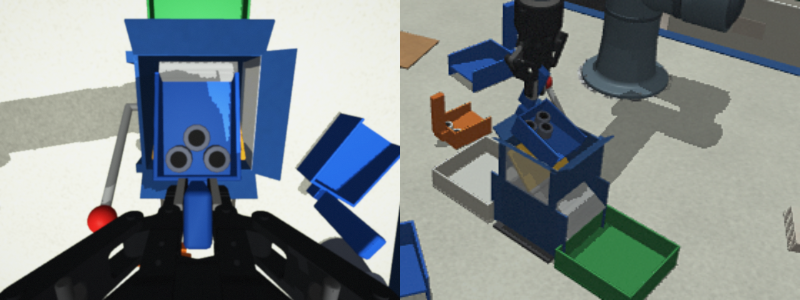

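Call:
apply_moves --series '[[[0.838,0,0,0.0125,0],[0.838,0,0,0.0125,0],[0.838,0,0,0,0]]]'

```text
time_s: 16.7
ee_pos: [0.549, 0.0609, 0.2506]
eef_rot: [[0.159, 0.987, 0.005], [0.987, -0.159, 0.006], [0.007, 0.004, -1.0]]
wrist_force: [-5.5, 7.5, 16.9]
width: 0.014
grasp_force: 12.6
```

```bash
python3 tilt.py t11
```

```text
[0.549  0.0609 0.2505] [-5.6  7.2 16.9]
4927 floor slope deg (level=-10) 17.0
```

Call:
apply_moves --series '[[[0.8365,0,0,0,0],[0.8365,0,0,0,0],[0.8365,0,0,-0.01,0],[0.8365,0,0,0,0]]]'

```text
time_s: 17.2
ee_pos: [0.5492, 0.0587, 0.2521]
eef_rot: [[0.16, 0.987, 0.002], [0.987, -0.16, 0.001], [0.001, 0.002, -1.0]]
wrist_force: [-2.1, 3.2, 8.1]
width: 0.0143
grasp_force: 5.2
```

```bash
python3 tilt.py t12
```

```text
[0.5492 0.0588 0.2519] [-1.7  2.2  6.6]
5215 floor slope deg (level=-10) 15.9
```

View pics/t12.png

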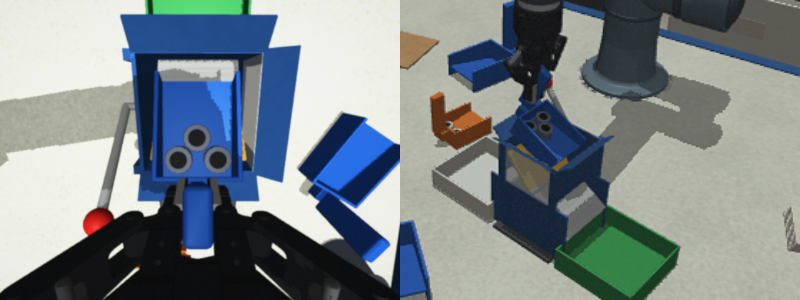

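The picture shows the pan mouth-down inside the hopper, with the caps still at its back, just under their sliding angle. I've used all ten views, so I'll go by numbers from here. I'll firm up the grip, lift clear of the lip, and jerk the scoop backwards so the caps slide forward.

Call:
apply_moves --series '[[[0.85,0,0,0,0],[0.85,0,0,0,0],[0.85,0,0,-0.02,0],[0.85,0,0,-0.02,0],[0.85,0,0,0,0]]]' --force 60

```text
time_s: 17.8
ee_pos: [0.5495, 0.058, 0.2678]
eef_rot: [[0.16, 0.987, 0.002], [0.987, -0.16, -0.0], [-0.0, 0.002, -1.0]]
wrist_force: [0.3, 0.6, -2.1]
width: 0.0143
grasp_force: 36.2
```

```bash
cat >> tilt.py <<'E'
d=f['depth']
pan=(abs(q[...,1])<.036)&(q[...,0]>.0)&(q[...,0]<.13)&(q[...,2]<.16)&(q[...,2]>-.01)
gm=(pan&(S<90)&(V>40)&(V<150)).astype(np.uint8)
n,l,st,ce=cv2.connectedComponentsWithStats(gm)
for i in range(1,n):
    if st[i,4]>60: print('grey',st[i,4],ce[i].round(),np.median(q[l==i],0).round(3))
E
python3 tilt.py t13
```

```text
[0.549  0.0582 0.2668] [-1.1  0.3 -2.1]
5130 floor slope deg (level=-10) 15.8
grey 155 [275.  84.] [ 0.099 -0.002  0.136]
grey 1343 [264. 205.] [ 0.018 -0.007  0.042]
grey 623 [304. 219.] [0.01  0.019 0.04 ]
```

Call:
apply_moves --series '[[[0.85,-0.08,0,0,0],[0.85,0.04,0,0,0],[0.85,0.04,0,0,0],[0.85,-0.08,0,0,0],[0.85,0,0,0,0]]]'

```text
time_s: 18.4
ee_pos: [0.5437, 0.027, 0.2667]
eef_rot: [[0.16, 0.987, -0.0], [0.987, -0.16, -0.0], [-0.0, -0.0, -1.0]]
wrist_force: [0.3, 0.5, -1.7]
width: 0.014
grasp_force: 36.5
```

```bash
python3 tilt.py t14
```

```text
[0.5436 0.0278 0.2665] [-0.7 -0.6 -2.8]
5191 floor slope deg (level=-10) 2.4
grey 575 [279.  81.] [0.092 0.002 0.041]
grey 129 [277. 102.] [0.081 0.001 0.042]
grey 918 [249. 124.] [ 0.069 -0.015  0.04 ]
grey 797 [307. 123.] [0.07  0.018 0.04 ]
```

The caps slid to the front of the pan (0.07–0.09), but the pan partly levelled. I'll grip harder, lift slightly and jerk again.

Call:
apply_moves --series '[[[0.858,0,0,0,0],[0.858,0,0,-0.03,0],[0.858,0.02,0,0,0],[0.858,0.02,0,0,0],[0.858,0,0,0,0]]]' --force 110

```text
time_s: 19.0
ee_pos: [0.5462, 0.0443, 0.2783]
eef_rot: [[0.158, 0.987, -0.001], [0.987, -0.158, 0.001], [0.001, -0.001, -1.0]]
wrist_force: [0.2, 0.1, -2.8]
width: 0.0135
grasp_force: 57.3
```

Call:
apply_moves --series '[[[0.858,-0.08,0,0,0],[0.858,0,0,0,0],[0.858,0,0,0,0]]]'

```text
time_s: 19.3
ee_pos: [0.5409, 0.011, 0.2785]
eef_rot: [[0.161, 0.987, -0.001], [0.987, -0.161, 0.001], [0.0, -0.001, -1.0]]
wrist_force: [0.2, 0.1, -1.9]
width: 0.0133
grasp_force: 57.2
```

```bash
python3 tilt.py t15
```

```text
[0.5411 0.0116 0.2786] [-0.6 -0.9 -2. ]
6185 floor slope deg (level=-10) 2.6
grey 635 [311.  95.] [0.085 0.02  0.041]
grey 780 [248. 106.] [ 0.079 -0.016  0.041]
```

One cap is out. I'll repeat the jerk for the other two.

Call:
apply_moves --series '[[[0.858,0.025,0,0,0],[0.858,0.025,0,0,0],[0.858,0.025,0,0,0],[0.858,0,0,0,0],[0.858,-0.09,0,0,0]]]'

```text
time_s: 19.9
ee_pos: [0.5408, 0.0084, 0.2788]
eef_rot: [[0.153, 0.988, 0.001], [0.988, -0.153, 0.002], [0.002, 0.0, -1.0]]
wrist_force: [0.6, -1.2, -1.8]
width: 0.0133
grasp_force: 57.3
```

Call:
apply_moves --series '[[[0.858,0,0,0,0],[0.858,0,0,0,0]]]'

```text
time_s: 20.1
ee_pos: [0.5402, 0.0049, 0.279]
eef_rot: [[0.161, 0.987, 0.0], [0.987, -0.161, 0.0], [0.0, 0.0, -1.0]]
wrist_force: [-0.4, 1.2, -1.6]
width: 0.0132
grasp_force: 57.3
```

```bash
python3 tilt.py t16
```

```text
[0.5402 0.0055 0.279 ] [ 0.7 -0.6 -1.5]
8134 floor slope deg (level=-10) 4.3
```

```bash
cat > bins.py <<'E'
from h import *
M=np.array([.554,.1046]);X=np.array([.988,-.148]);Y=np.array([.148,.988])
for n in ('scene','top'):
    f=grab(n,'%s_b%d.png'%(n,readout.sense()['time_s']*10));P=cloud(f);H,S,V=cv2.split(cv2.cvtColor(f['color'],cv2.COLOR_RGB2HSV))
    hx=(P[...,:2]-M)@X;hy=(P[...,:2]-M)@Y
    for nm,k in (('green',(hy>.06)&(hy<.26)&(abs(hx)<.1)),('white',(hy<-.07)&(hy>-.26)&(abs(hx)<.09))):
        g=(k&(P[...,2]>.008)&(P[...,2]<.04)&(S<(90 if nm=='green' else 255))&(V<150)).astype(np.uint8)
        c,l,st,ce=cv2.connectedComponentsWithStats(g)
        for i in range(1,c):
            if st[i,4]>12: print(n,nm,st[i],'hop',np.median(hx[l==i]).round(3),np.median(hy[l==i]).round(3),'z',np.median(P[...,2][l==i]).round(3))
    k=((H<4)|(H>175))&(S>180)&(V>80)&(P[...,2]>.1);print(n,'knob',np.median(P[k],0).round(3) if k.any() else '')
E
python3 bins.py
```

```text
scene green [354 299  23  23 294] hop 0.002 0.16 z 0.024
scene white [236 227  43  26 363] hop -0.021 -0.225 z 0.025
scene white [232 249  47  36 409] hop 0.076 -0.136 z 0.024
scene knob [0.456 0.027 0.227]
top green [156 192   9  10  71] hop 0.025 0.181 z 0.026
top green [155 203   9  14  75] hop -0.005 0.18 z 0.023
top white [274 189  39  10 129] hop 0.073 -0.171 z 0.025
top white [272 245  36   6  58] hop -0.072 -0.174 z 0.024
top knob
```

```bash
ls pics | grep b2; python3 - <<'E'
import cv2,glob
for n,(y,x,h,w) in (('scene_b201',(294,349,32,34)),('top_b202',(188,150,34,22))):
    fs=glob.glob('pics/%s*_b2*.png'%n.split('_')[0]); im=cv2.imread(fs[0]);hs=cv2.cvtColor(im,cv2.COLOR_BGR2HSV)[y:y+h,x:x+w]
    for r in hs: print(''.join('.' if (p[1]>110 and p[2]>60) else ('#' if p[2]<60 else 'o') for p in r))
E
```

```text
scene_b202.png
top_b202.png
.....................##..oo..o....
......................###o.#.o.o..
........................#####..#..
..........................##o..o..
............................#####.
...............ooo............#.#.
..............ooooooo..........##.
.............ooooooooo...........#
.............oooooooooo...........
............ooooooooooo...........
............oooooooooooo..........
............ooooooooooo...........
............ooooooooooo...........
............o#ooooooooo...........
.............##oooooooo...........
..........oooo###oooooooo.........
.........oooooo..ooo####oo........
........oooooooo.oo######oo.......
.......oooooooooooo######oo.......
.......ooooooooooooo######oo......
......ooooooooooooooo####ooo......
.....oooooooooooo#ooooooooo.......
......#oooooooooo##ooooooo#.......
......##oooooooo#####oooo#o.......
.......##oooooo.####o#o###o.......
........##oooo....########........
.........#ooo......##o###o........
..........#o.........oo...........
..................................
..................................
..................................
o.................................
..................####
..................##oo
..................##oo
..........ooo....o##oo
........ooooooo..##o#o
.......oooooooooo###oo
......ooooooooo#####oo
......ooooooooo#####oo
......oooooooo####oo#o
......ooooooo######ooo
.......ooooo#######ooo
........o##########ooo
........o##########ooo
.........o#########ooo
........oooooo####oooo
......oooooooo#####ooo
.....oooooooooo###oooo
....ooo###ooooo###oooo
....oo#####oooo###oooo
....oo#####oooo###oooo
....ooo###oooo###ooooo
....oooooooooo###ooooo
.....ooooooooo##oooooo
......oooooooo##oooooo
........oooooo###ooooo
..........ooo#####oooo
..........ooo###oooooo
..........ooo###oooooo
...........oo###oooooo
...........o####oooooo
............###o#ooooo
............o####ooooo
............o###oooooo
............o#o#oooooo
```

The pixel map shows three caps in the green bin and the pan is empty. Now I'll set the scoop back down on the bench.

Call:
apply_moves --series '[[[0.858,0,0,-0.06,0],[0.858,-0.05,0,-0.06,0],[0.858,-0.1,0.012,0,0],[0.858,-0.1,0.012,0,0],[0.858,-0.1,0.012,0,0]]]'

```text
time_s: 20.8
ee_pos: [0.5323, -0.1361, 0.3273]
eef_rot: [[0.158, 0.987, 0.001], [0.987, -0.158, -0.0], [0.0, 0.001, -1.0]]
wrist_force: [-0.3, -0.2, -1.3]
width: 0.0132
grasp_force: 57.5
```

Call:
apply_moves --series '[[[0.858,-0.1,0.012,0,0],[0.858,-0.1,0.012,0,0],[0.858,-0.1,0.012,0,0],[0.858,-0.1,0.012,0,0],[0.858,-0.1,0.012,0,0]]]'

```text
time_s: 21.3
ee_pos: [0.5239, -0.3378, 0.3269]
eef_rot: [[0.159, 0.987, 0.0], [0.987, -0.159, 0.0], [0.0, 0.0, -1.0]]
wrist_force: [0.3, 0.8, -1.2]
width: 0.0134
grasp_force: 57.4
```

Call:
apply_moves --series '[[[0.858,-0.07,0.01,0,0],[0.858,-0.04,0,0.08,0],[0.858,0,0,0.1,0],[0.858,0,0,0.1,0],[0.858,0,0,0.1,0]]]'

```text
time_s: 21.8
ee_pos: [0.521, -0.3805, 0.1734]
eef_rot: [[0.159, 0.987, 0.001], [0.987, -0.159, -0.0], [-0.0, 0.001, -1.0]]
wrist_force: [0.4, -0.4, -1.7]
width: 0.0135
grasp_force: 57.5
```

```bash
cat > sc.py <<'E'
from h import *
s=readout.sense();print(s['ee_pos'].round(4),s['wrist_force'].round(1))
f=grab('scene');P=cloud(f);H,S,V=cv2.split(cv2.cvtColor(f['color'],cv2.COLOR_RGB2HSV))
q=(P-s['ee_pos'])@s['eef_rot']
k=(H>100)&(H<128)&(S>90)&(abs(q[...,1])<.06)&(q[...,0]>-.06)&(q[...,0]<.16)&(P[...,2]<.35)&(abs(P[...,1]+.33)<.14)&(P[...,2]>.004)
print(k.sum(),'world lo/hi',np.percentile(P[k],1,axis=0).round(3),np.percentile(P[k],99,axis=0).round(3))
for a in np.arange(-.06,.14,.02):
    m=k&(q[...,0]>a)&(q[...,0]<a+.02)
    if m.sum()>5: print(round(a,2),m.sum(),'z',P[...,2][m].min().round(3),P[...,2][m].max().round(3))
f=grab('wrist');P=cloud(f);q=(P-s['ee_pos'])@s['eef_rot'];H,S,V=cv2.split(cv2.cvtColor(f['color'],cv2.COLOR_RGB2HSV))
k=(H>100)&(H<128)&(S>90)&(abs(q[...,1])<.028)&(q[...,0]>.03)&(q[...,0]<.09)&(q[...,2]<.1)&(q[...,2]>-.02)
if k.sum()>50: print('floor slope',np.degrees(np.arctan(np.polyfit(q[k][:,0],q[k][:,2],1)[0])).round(1))
E
python3 sc.py
```

```text
[ 0.521  -0.3805  0.1734] [ 0.4 -0.4 -1.7]
1107 world lo/hi [ 0.489 -0.391  0.101] [ 0.574 -0.283  0.24 ]
-0.02 36 z 0.117 0.241
0.0 391 z 0.111 0.268
0.02 196 z 0.105 0.34
0.04 160 z 0.101 0.15
0.06 167 z 0.098 0.145
0.08 155 z 0.096 0.139
floor slope 3.8
```

Call:
apply_moves --series '[[[0.858,0,0,0.09,0],[0.858,0,0,0.08,0],[0.858,0,0,0.04,0],[0.85,0,0,0,0],[0.842,0,0,0,0]]]'

```text
time_s: 22.4
ee_pos: [0.5221, -0.3815, 0.0932]
eef_rot: [[0.159, 0.987, 0.002], [0.987, -0.159, -0.002], [-0.001, 0.002, -1.0]]
wrist_force: [0.1, -0.5, -1.5]
width: 0.0136
grasp_force: 32.4
```

Call:
apply_moves --series '[[[0.84,0,0,0,0],[0.84,0,0,0.0125,0],[0.84,0,0,0.0125,0],[0.84,0,0,0.0125,0],[0.84,0,0,0,0]]]'

```text
time_s: 22.9
ee_pos: [0.5213, -0.3839, 0.0777]
eef_rot: [[0.161, 0.987, 0.002], [0.987, -0.161, -0.006], [-0.006, 0.003, -1.0]]
wrist_force: [-1.1, -3.8, 3.1]
width: 0.0133
grasp_force: 22.1
```

```bash
python3 sc.py
```

```text
[ 0.5213 -0.3839  0.0777] [-1.1 -3.8  3.1]
1022 world lo/hi [ 0.49  -0.395  0.009] [ 0.575 -0.283  0.144]
-0.02 26 z 0.021 0.278
0.0 362 z 0.015 0.181
0.02 167 z 0.01 0.145
0.04 143 z 0.01 0.056
0.06 148 z 0.008 0.051
0.08 166 z 0.005 0.048
0.1 10 z 0.018 0.041
floor slope 2.2
```

Call:
apply_moves --series '[[[0.838,0,0,0.01,0],[0.838,0,0,0.01,0],[0.838,0,0,0.01,0],[0.838,0,0,0.01,0],[0.838,0,0,0,0]]]'

```text
time_s: 23.5
ee_pos: [0.5205, -0.3801, 0.059]
eef_rot: [[0.16, 0.987, -0.0], [0.987, -0.16, 0.001], [0.001, -0.001, -1.0]]
wrist_force: [0.9, -1.6, 1.6]
width: 0.0139
grasp_force: 10.9
```

```bash
python3 sc.py
```

```text
[ 0.5205 -0.3801  0.059 ] [ 0.9 -1.6  1.6]
947 world lo/hi [ 0.49  -0.386  0.005] [ 0.576 -0.268  0.129]
-0.02 15 z 0.037 0.256
0.0 305 z 0.004 0.222
0.02 132 z 0.004 0.252
0.04 127 z 0.006 0.045
0.06 137 z 0.004 0.045
0.08 136 z 0.004 0.043
0.1 95 z 0.006 0.045
floor slope -7.6
```

The scoop is level and on the bench. I'll release it and retreat.

Call:
apply_moves --series '[[[0.83,0,0,0,0],[0.8,0,0,0,0],[0.6,0,0,0,0],[0.2,0,0,0,0],[0.2,0,0,0,0]]]'

```text
time_s: 24.1
ee_pos: [0.5206, -0.3805, 0.0598]
eef_rot: [[0.16, 0.987, -0.0], [0.987, -0.16, 0.0], [0.0, -0.0, -1.0]]
wrist_force: [0.1, 0.2, -0.9]
width: 0.0598
grasp_force: 0.0
```

Call:
apply_moves --series '[[[0.2,0,0,-0.03,0],[0.2,0,0,-0.08,0],[0.2,0,0,-0.12,0],[0.2,0,0,-0.12,0],[0.2,0,0,-0.12,0]]]'

```text
time_s: 24.6
ee_pos: [0.5204, -0.3804, 0.2509]
eef_rot: [[0.16, 0.987, 0.001], [0.987, -0.16, -0.001], [-0.0, 0.001, -1.0]]
wrist_force: [0.8, -1.0, -0.3]
width: 0.0686
grasp_force: 0.0
```

Call:
apply_moves --series '[[[0.2,0,0,0,0],[0.2,0,0,0,0],[0.2,0,0,0,0]]]'

```text
time_s: 24.9
ee_pos: [0.5202, -0.3803, 0.2471]
eef_rot: [[0.16, 0.987, -0.001], [0.987, -0.16, 0.001], [0.001, -0.001, -1.0]]
wrist_force: [0.2, 0.5, 0.8]
width: 0.0683
grasp_force: 0.0
```

```bash
python3 sc.py; python3 bins.py; python3 - <<'E'
from h import *
f=grab('top');P=cloud(f);H,S,V=cv2.split(cv2.cvtColor(f['color'],cv2.COLOR_RGB2HSV))
o=(H>=5)&(H<=15)&(S>180)&(P[...,2]>.02)&(P[...,2]<.14);print('orange',np.percentile(P[o],[2,50,98],axis=0).round(3))
E
```

```text
[ 0.5202 -0.3803  0.2471] [0.2 0.5 0.8]
986 world lo/hi [ 0.489 -0.392  0.005] [ 0.576 -0.269  0.124]
-0.02 74 z 0.033 0.311
0.0 307 z 0.004 0.267
0.02 122 z 0.004 0.044
0.04 124 z 0.005 0.043
0.06 134 z 0.005 0.043
0.08 134 z 0.005 0.045
0.1 91 z 0.006 0.042
scene green [369 297  12  12  97] hop -0.033 0.162 z 0.024
scene green [369 310  13  23 183] hop 0.008 0.19 z 0.022
scene white [236 226  43  27 358] hop -0.021 -0.224 z 0.025
scene white [232 250  47  35 407] hop 0.077 -0.138 z 0.024
scene knob [0.457 0.025 0.226]
top green [145 192  11  10  72] hop 0.023 0.207 z 0.028
top green [154 203  10   9  74] hop -0.003 0.182 z 0.023
top green [160 216   9  10  62] hop -0.038 0.159 z 0.028
top white [260 188  53  10 167] hop 0.074 -0.152 z 0.025
top white [258 243  16   3  26] hop -0.072 -0.113 z 0.022
top knob [0.449 0.025 0.231]
orange [[ 0.371 -0.227  0.02 ]
 [ 0.429 -0.197  0.04 ]
 [ 0.747  0.455  0.125]]
```

```bash
python3 -c "
from bench import workorder
print(workorder.finish_job())"
```

```text
the job is handed in; nothing more can be done
None
```

The job is handed in: the knob is at its stop away from the green bin, all three grey caps are in that bin, the blue scoop stands upright on the bench and is released (about 90° from its first heading), and the orange scoop was left untouched.

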